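# Exercise the two spring corners of a mirror mount

### The arm

A 6-joint arm with a two-finger parallel gripper is mounted at the origin on a cart in front of the work surface, level with it; the furniture and walls round the work are solid. World frame = base frame: x ahead of the robot, y to its left, z up, the work surface at z = 0. Lengths are in mm, angles in degrees, forces in N, time in s.
With the tool pointing down it reaches from about 300 to 850 mm from the base axis. Payload 4.2 kg.
Tool frame: the origin (TCP) lies at the very end of the fingers, on their centre line; the grasp point (between the pads) lies 19 mm behind it; z points along the fingers, y is the line along which they close (so a half turn about z gives the same grasp; the last joint's range is limited). The gripper opens to 91 mm and grips with 3 to 60 N. Pads are 32 mm wide; open, the fingers measure 118 mm over their backs; the gripper's body (76 mm by 178 mm) begins 60 mm behind the grasp point.
Start: joints at [-69.099, 18.312, 89.639, -0, 72.044, -1.146], TCP at [215.844, -532.968, 213.976] pointing down, gripper open.
Joint ranges: [-177.97, 177.97], [-48.28, 115.42], [12.27, 149.76], [-77.06, 257.06], [2.81, 150.46], [-146.56, 146.56]. Speed limits (degrees/s): [147.25, 147.25, 180, 180, 180, 180].

### API

Orientations are given as [roll, pitch, yaw] about the fixed x, y, z axes, in that order (R = Rz(yaw) Ry(pitch) Rx(roll)).
In Python, from workcell import env gives the robot as it stands.
- The arm moves only by the shell command python3 -m pendant 'ROWS' [FORCE]. ROWS is a JSON object of lists of equal length, an entry for each row: "translation": the shift along the tool's x, y, z in mm, a list of three; "roll": the turn about the tool's z in rad; "hand": the closure in counts, from 0 (fully open) to 255 (shut). In form: {"translation": [[dx, dy, dz], ...], "roll": [roll, ...], "hand": [hand, ...]}. A call has exactly 8 rows; each row shifts and turns the commanded pose from where the row before left it, along the tool's axes as they then stand; what a row does not reach is not made up. A row lasts 1/12 s, in which the tool goes at most 41.7 mm and 7.16 degrees, less where a joint would pass 70% of its speed; a pose out of reach is approached as far as the arm can. A call with a gripper value outside its range is refused whole. The fingers move at their own pace and stop on an object; FORCE is the grip in N (left out, the last holds). Time passes only in rows, so rows that do not move let the fingers close, or fill a call up. It gives the time, the measured TCP pose, the force, the opening and the grip force at its end, in the units of the state.
- env.state(): the state, without advancing time (a new reading comes with each control period).
- env.grab_frame(name): name is "side" or "top"; returns a dict with "frame" (400x640x3 uint8, red, green, blue), "z_map" (400x640 float32, mm along the optical axis (not along the pixel's ray), 0 where there is no reading), "fx", "fy", "cx", "cy" (pixels), "dist" ([k1, k2, p1, p2, k3] as OpenCV has them; the pictures are not rectified), "pose" (4x4, takes a point from camera to world coordinates). Camera axes: x right, y down, z forward; pixel columns grow to the right and rows downward; lengths in mm; the calibration is good to about 2 mm. A picture is of the moment at which its call begins.
- env.job_done(): hands the job in; it is judged then, once.
Trained networks look in a picture, given as the dict that the camera call returned (one of the last four; its "shot" number tells which), for a name from the list of things; names that differ only in an ending like _2 or _b are one class to them, and where a whole thing is asked for, a point or a joint stands for the part that bears it (a point fixed in the world has none). Each returns a list of dicts, best first, with "score" (0 to 1); they miss things now and then, are a little off and sometimes report something else, mostly with a low value. They report only what shows in the picture. A call takes as long as a camera call.
- env.recognise(picture, label): "rect" ([centre column, centre row, width, height] in pixels, round what is visible of it).
- env.regions_of(picture, label): "pixels" (400x640 bool, what is visible of it) and "rect" ([centre column, centre row, width, height] in pixels, round what is visible of it).
The state is a dict: "time_s": time; "qpos": joint angles; "qvel": joint speeds; "effort": joint torques, N m; "ee_pos": TCP position; "ee_rot": TCP orientation; "force": force on the tool from outside, world axes, zero at the start; "torque": the same for the moment, N m; "gripper_width": finger opening in mm; "gripper_force": force on a finger pad.
Only numpy, scipy, OpenCV 4.12 (cv2) and the standard library are available. Lean on these libraries where they do the work, as an engineer would, in place of code of your own. Each camera call takes 0.05 s, during which the arm holds its last target. There are 200 camera calls.

### The job

Exercise the springs of the mirror mount, without gripping anything: with the fingertips press the corner with the round pad down until its pointer is level with the mark on its scale, keep it there for about a second, and let it spring all the way back up; then do the same with the corner with the square pad. Press one corner at a time and stop at the mark rather than pushing on past it. Do not touch the mirror, shift the mount or its marks, or disturb the things lying around it.

Things in the scene. Friction and masses are not known exactly. Their poses are not given: they have to be found in the camera images.
- mount: Mirror mount standing loose (3 kg): aluminium base 200 x 200 mm on rubber feet, above it a square tilt plate 130 x 130 mm (top 74 mm above the worktop). Origin: centre of the base's underside, z up. In its frame (mm) the pivot corner (screw head, no pad) is at x 75, y 75, the round pad at x -35, y 75, the square pad at x 75, y -35. White scale plates beside the needles rise to 94 mm.
- mirror: The round mirror, 58 mm across, 3 mm thick, in the middle of the tilt plate. Origin: centre of its underside, 77 mm above the worktop. Not to be touched.
- pad_round (a point): Centre of the top of the round (26 mm across) black press pad, the place to press. The pad stands 10 mm above the tilt plate at its corner; at rest its top is 84 mm above the worktop. It is rigid with the plate and sinks and tilts with it. Free space: 36 mm from the pad's rim to the mirror, 45 mm from its centre to the pointer's tip.
- tip_round (a point): Tip of the dark steel needle pointer of the round-pad corner, fixed to the plate, 45 mm beyond the pad's centre, along the mount's -x. It sinks about 1.41 mm for each 1 mm that the pad sinks. At rest it is 70 mm above the worktop. It stays put when only the other corner is pressed.
- mark_round (a point): Scale mark of the round-pad corner: tip of the small dark cone on the rider of the white scale plate, pointing at the needle from 4 mm beyond its tip. It is 12 to 24 mm below the resting needle tip (varies). The pointer has reached the mark when both tips are level. The rider is tight on the scale and must stay where it is.
- tilt_round (a joint): Tilt of the plate at the round-pad corner, rad: 0 = at rest (held up by its spring), grows as this pad is pressed down, 0.22 = bottom stop. The hinge line runs through the pivot corner and the square pad; pad 110 mm and needle tip 155 mm from it. About 3 N on the pad starts it, about 9 N reaches 0.16. Springs back to 0 when released.
- pad_square (a point): Centre of the top of the square (25 x 25 mm) black press pad, the place to press. The pad stands 10 mm above the tilt plate at its corner; at rest its top is 84 mm above the worktop. It is rigid with the plate and sinks and tilts with it. Free space: 36 mm from the pad's rim to the mirror, 45 mm from its centre to the pointer's tip.
- tip_square (a point): Tip of the dark steel needle pointer of the square-pad corner, fixed to the plate, 45 mm beyond the pad's centre, along the mount's -y. It sinks about 1.41 mm for each 1 mm that the pad sinks. At rest it is 70 mm above the worktop. It stays put when only the other corner is pressed.
- mark_square (a point): Scale mark of the square-pad corner: tip of the small dark cone on the rider of the white scale plate, pointing at the needle from 4 mm beyond its tip. It is 12 to 24 mm below the resting needle tip (varies). The pointer has reached the mark when both tips are level. The rider is tight on the scale and must stay where it is.
- tilt_square (a joint): Tilt of the plate at the square-pad corner, rad: 0 = at rest (held up by its spring), grows as this pad is pressed down, 0.22 = bottom stop. The hinge line runs through the pivot corner and the round pad; pad 110 mm and needle tip 155 mm from it. About 3 N on the pad starts it, about 9 N reaches 0.16. Springs back to 0 when released.
- fitting: Bystander: brass fitting, 47 x 19 x 19 mm, lying beside the mount. Origin: centre of its underside.
- clamp: Bystander: orange spring clamp, 49 x 103 x 18 mm, lying beside the mount. Origin: centre of its underside.
- marker: Bystander: marker pen with blue cap, 136 mm long, 16 mm thick, lying beside the mount. Origin: centre of its underside.
- bottle: Bystander: small bottle with amber pointed cap, 45 mm across, 138 mm tall, standing behind the mount's pivot corner. Origin: centre of its underside.

How it is judged (in metres and radians):
On the way, in this order (a step that is already met when the one before it is completed fails the run):
1. the round-pad corner alone is pressed until its pointer is level with its mark (within 4 mm), kept there half a second (z of tip_round in the frame of mark_round between -0.004 and 0.004 m and value of joint tilt_square below 0.03 rad), for 0.5 s.
2. the round-pad corner is released and is back up (value of joint each of tilt_round, tilt_square below 0.02 rad), for 0.1 s.
3. the square-pad corner alone is pressed until its pointer is level with its mark (within 4 mm), kept there half a second (z of tip_square in the frame of mark_square between -0.004 and 0.004 m and value of joint tilt_round below 0.03 rad), for 0.5 s.
At the end, for the whole second after the job is handed in: Both corners are sprung back up (each angle under 0.02 rad) and the mount stands flat and still on the worktop (all of step 2 and linear speed of mount below 0.01 m/s and height (world z) of mount below 0.01 m and angle between mount's own z axis and vertical below 0.05 rad); the robot touches nothing.
It fails at once if the round-pad corner is pushed past its mark (pointer more than 8 mm below it) (z of tip_round in the frame of mark_round below -0.008 m).
It fails at once if the square-pad corner is pushed past its mark (pointer more than 8 mm below it) (z of tip_square in the frame of mark_square below -0.008 m).
It fails at once if the mirror is touched (contact force between any of the fingers, the arm and mirror above 0.5 N).
It fails at once if the mount is shifted by more than 10 mm, or lifted (distance of mount from where it was at the start of the episode above 0.01 m or height (world z) of mount above 0.008 m).
It fails at once if a bystander is shifted or lifted by more than 20 mm, or a scale mark by more than 10 mm (distance of any of fitting, clamp, marker, bottle from where it was at the start of the episode above 0.02 m or distance of any of mark_round, mark_square from where it was at the start of the episode above 0.01 m).
It also fails if it takes over 51 s, if anything falls off the work surface, if the arm or the gripper's body presses on something with over 40 N, if the wrist force passes 120 N, or if a joint passes its speed limit or range.

## Working session

There is one attempt and no reset: what is moved stays moved. The work goes in short steps, Python scripts to look and compute and a shell command to move; the robot and the scene stay as the last step left them, time stands still between calls to the robot, and variables do not carry over. Pictures are saved under pics/ and viewed, at most 10 in all, crops included, and the job is handed in when it is done.

```bash
mkdir -p pics; cat > h.py <<'E'
import numpy as np, cv2
from workcell import env
def ray(f,u,v):
    K=np.array([[f['fx'],0,f['cx']],[0,f['fy'],f['cy']],[0,0,1]]);d=np.array(f['dist'],float)
    p=cv2.undistortPoints(np.array([[[u,v]]],float),K,d)[0,0]
    return np.array([p[0],p[1],1.])
def world(f,u,v,z): # z depth
    P=np.array(f['pose']);return (P@np.r_[ray(f,u,v)*z,1])[:3]
def atheight(f,u,v,h):
    P=np.array(f['pose']);r=P[:3,:3]@ray(f,u,v);return P[:3,3]+r*(h-P[2,3])/r[2]
def proj(f,X):
    P=np.linalg.inv(np.array(f['pose']));K=np.array([[f['fx'],0,f['cx']],[0,f['fy'],f['cy']],[0,0,1]])
    return cv2.projectPoints(np.array([(P@np.r_[np.array(X,float),1])[:3]]),np.zeros(3),np.zeros(3),K,np.array(f['dist'],float))[0][0,0]
E
python3 - <<'E'
from h import *
print(env.state())
for n in('top','side'):
    f=env.grab_frame(n);cv2.imwrite(f'pics/{n}0.png',f['frame'][:,:,::-1]);print(n,np.round(f['pose'],3).tolist(),f['fx'],f['cx'],f['cy'])
    for l in['mount','mirror','pad_round','pad_square','tip_round','tip_square','mark_round','mark_square','fitting','clamp','marker','bottle']:
        for r in env.recognise(f,l)[:2]:
            u,v=r['rect'][:2];z=f['z_map'][int(v),int(u)]
            print(l,round(r['score'],2),np.round(r['rect'],1),np.round(world(f,u,v,z)) )
E
```

```text
{'time_s': 0.0, 'qpos': array([-6.90999924e+01,  1.83523130e+01,  8.97059336e+01, -7.06188865e-04,
        7.20440211e+01, -1.14504506e+00]), 'qvel': array([ 0.05349009, -0.02318474,  0.03034024,  0.064314  ,  0.00384904,
        0.05053839]), 'effort': array([-4.60581814e-04, -4.12464559e+01, -2.31976086e+01,  7.27878464e-02,
        4.57396335e-02, -1.48074710e-04]), 'ee_pos': array([ 215.64374265, -532.48941633,  213.11674998]), 'ee_rot': array([-1.79897739e+02, -1.37239499e-03,  2.20452697e+01]), 'force': array([-0.07085465,  0.50639326, -0.84253306]), 'torque': array([ 0.00598463, -0.00506   , -0.00292927]), 'gripper_force': 0.0, 'gripper_width': 91.47847583686551}
top [[0.01, -0.999, 0.05, 536.922], [-1.0, -0.009, 0.009, 86.454], [-0.008, -0.05, -0.999, 1029.567], [0.0, 0.0, 0.0, 1.0]] 463.51915191783735 317.2203439796273 209.17892670160342
mount 0.7 [314.9 225.2 112.3 118.7] [551.  99.  79.]
mirror 0.73 [327.4 219.2  30.2  30.7] [564.  74.  78.]
pad_round 0.79 [328.2 220.7  74.   84.8] [561.  72.  80.]
pad_square 0.9 [325.6 225.9  73.9  94.8] [550.  77.  80.]
tip_round 0.73 [3
[... 718 characters left out ...]
96.35525851338298
mount 0.58 [339.  230.1 147.4  87.9] [556.  94.  17.]
mirror 0.49 [335.6 198.2  33.9  11.7] [567.  82.  79.]
mirror 0.25 [338.5 203.8 105.3  37.3] [555. 105.  76.]
pad_round 0.97 [338.3 202.4 101.4  36.4] [556. 103.  78.]
pad_square 0.83 [338.1 204.2  98.5  34.5] [556. 106.  76.]
tip_round 0.92 [339.5 206.4 108.8  36.8] [552. 108.  72.]
tip_square 0.63 [338.8 205.1  95.7  34.9] [554. 108.  75.]
mark_round 0.41 [274.4 221.2  19.5  11.6] [656. 182.  59.]
mark_square 0.63 [402.1 213.8   9.8  10.2] [439.  61.  52.]
fitting 0.62 [299.5 266.6  28.6  18.7] [586. 249.  10.]
marker 0.58 [393.6 261.1  46.9  34.3] [435. 189.  13.]
bottle 0.83 [306.8 176.2  18.1  47.3] [675. -68.  71.]
```

View pics/top0.png

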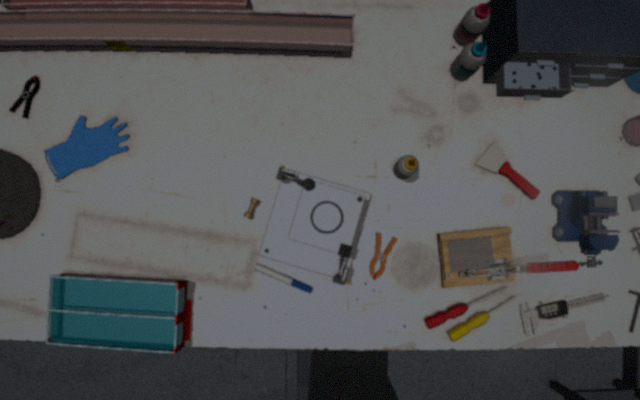

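View pics/side0.png

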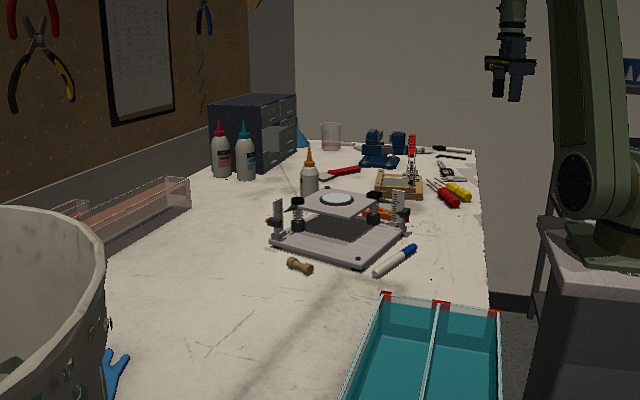

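```bash
python3 - <<'E'
import cv2,numpy as np
a=cv2.imread('pics/top0.png')[155:295,245:405];b=cv2.imread('pics/side0.png')[175:275,255:425]
a=cv2.resize(a,None,fx=4.2,fy=4.2,interpolation=cv2.INTER_CUBIC);a=np.clip(a*1.8,0,255).astype('uint8');cv2.imwrite('pics/a.png',a)
cv2.imwrite('pics/b.png',cv2.resize(b,None,fx=4.7,fy=4.7,interpolation=cv2.INTER_CUBIC))
E
```

```text
(no output)
```

View pics/a.png

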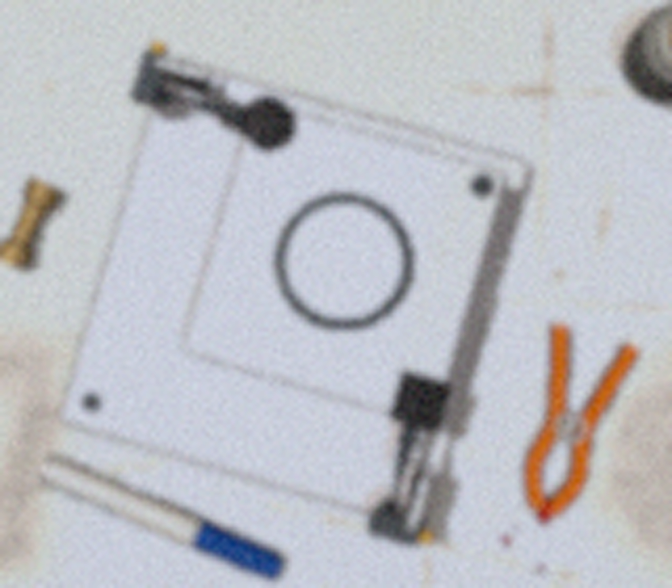

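View pics/b.png

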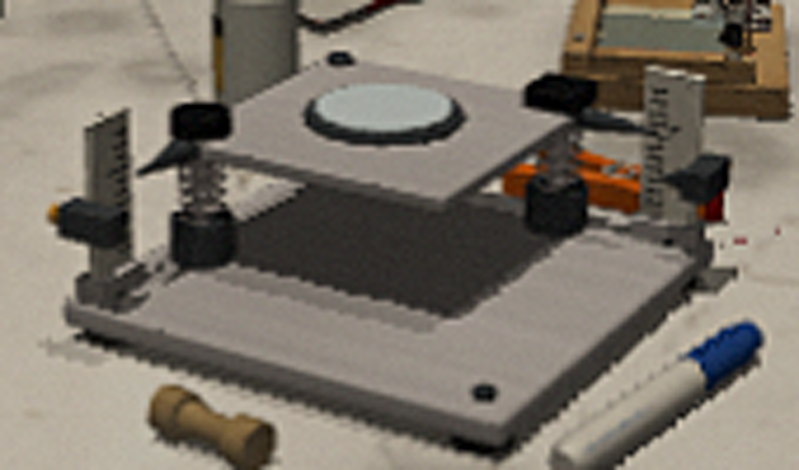

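```bash
cat >> h.py <<'E'
def fitmount(f):
    M=np.array([[-35,75],[75,-35],[75,75],[20,20]],float)
    px=[(309.3,184.3,84),(345.2,250.2,84),(359.8,199.3,76),(326.9,217.1,80)]
    W=np.array([atheight(f,*p)[:2] for p in px])
    a=M-M.mean(0);b=W-W.mean(0)
    yaw=np.arctan2((a[:,0]*b[:,1]-a[:,1]*b[:,0]).sum(),(a*b).sum())
    R=np.array([[np.cos(yaw),-np.sin(yaw)],[np.sin(yaw),np.cos(yaw)]]);t=W.mean(0)-R@M.mean(0)
    return R,t,yaw,W-(M@R.T+t)
E
python3 - <<'E'
from h import *
f=env.grab_frame('top');R,t,yaw,res=fitmount(f)
print(np.degrees(yaw),t,res.round(1).tolist())
np.savez('m.npz',R=R,t=t)
s=env.grab_frame('side')
for n,m in dict(pr=[-35,75,84],tipr=[-80,75,70],m12r=[-84,75,58],m24r=[-84,75,46],topr=[-84,75,94],ps=[75,-35,84],tips=[75,-80,70],m12s=[75,-84,58],m24s=[75,-84,46],mir=[20,20,80]).items():
    w=np.r_[R@m[:2]+t,m[2]];print(n,w.round(1),proj(s,w).round(1),proj(f,w).round(1))
im=s['frame'][:,:,::-1]
c=[cv2.resize(im[y:y+40,x:x+33],None,fx=12,fy=12,interpolation=cv2.INTER_CUBIC) for x,y in((265,195),(382,185))]
cv2.imwrite('pics/c.png',np.hstack(c))
E
```

```text
-105.87511984787936 [554.15610821  99.39353277] [[-1.0, -1.0], [1.0, 0.3], [-0.2, 0.6], [0.2, 0.2]]
pr [635.9 112.5  84. ] [297.  197.3] [308.8 183.8]
tipr [648.2 155.8  70. ] [283.3 211.2] [288.3 178.4]
m12r [649.3 159.7  58. ] [282.2 217.8] [286.9 178.6]
m24r [649.3 159.7  46. ] [282.4 223.8] [287.3 179.2]
topr [649.3 159.7  94. ] [281.6 199.6] [285.6 176.5]
ps [500.   36.8  84. ] [373.8 191.4] [345.3 250.7]
tips [456.7  49.1  70. ] [394.2 202.1] [338.8 271.4]
m12s [452.8  50.2  58. ] [395.7 208.2] [338.1 272.7]
m24s [452.8  50.2  46. ] [395.4 213.9] [337.9 272.2]
mir [567.9  74.7  80. ] [336.1 196.2] [327.  217.2]
```

View pics/c.png

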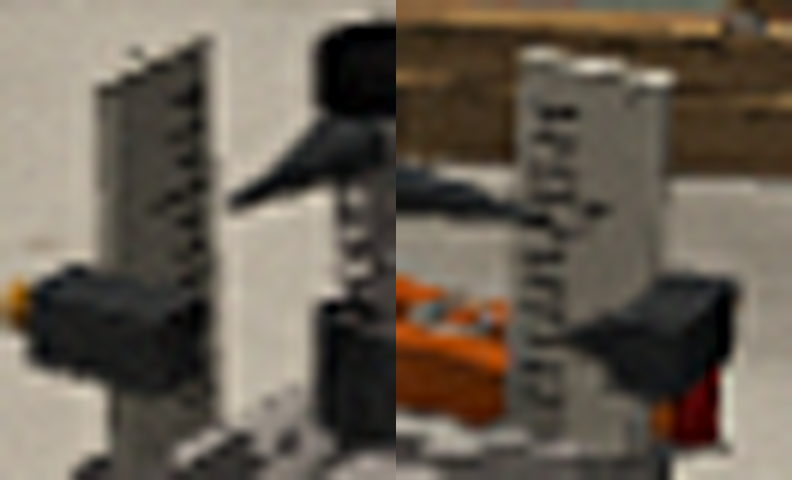

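Both marks show in the side view: the round needle tip is at about (284.3, 212.3) with its mark at about (282, 220.7). The square needle tip is at about (394.8, 203.1) with its mark at (395, 213.2). I'll turn and close the gripper first.

```bash
python3 -m pendant '{"translation":[[0,0,0],[0,0,0],[0,0,0],[0,0,0],[0,0,0],[0,0,0],[0,0,0],[0,0,0]],"roll":[-0.1137,-0.1137,-0.1137,-0.1137,-0.1137,-0.1137,-0.1137,-0.1137],"hand":[255,255,255,255,255,255,255,255]}' 10
python3 -m pendant '{"translation":[[30,9.5,0],[30,9.5,0],[30,9.5,0],[30,9.5,0],[30,9.5,0],[30,9.5,0],[30,9.5,0],[30,9.5,0]],"roll":[0,0,0,0,0,0,0,0],"hand":[255,255,255,255,255,255,255,255]}'
python3 - <<'E'
from h import *
m=np.load('m.npz');R,t=m['R'],m['t']
for n in('side','top'):
    f=env.grab_frame(n)
    v,u=np.mgrid[150:300,250:430];v=v.ravel();u=u.ravel()
    z=f['z_map'][v,u];k=z>0;P=np.array([world(f,a,b,c) for a,b,c in zip(u[k],v[k],z[k])]);u=u[k];v=v[k]
    dark=f['frame'][v,u].max(1)<(75 if n=='side' else 60)
    q=np.c_[(P[:,:2]-t)@R,P[:,2]]
    for nm,(cx,cy) in dict(round=(-92,75),square=(75,-92)).items():
        s=(abs(q[:,0]-cx)<14)&(abs(q[:,1]-cy)<14)&(q[:,2]>30)&dark
        print(n,nm,s.sum(),np.percentile(q[s],[0,5,50,95,100],axis=0).round(1).tolist() if s.sum() else '')
E
```

```text
time_s: 2.07
ee_pos: [215.9, -533.0, 214.0]
ee_rot: [180.0, 0.0, 74.5]
force: [-0.2, -0.1, -0.2]
gripper_width: 40.8
gripper_force: 0.0
time_s: 2.73
ee_pos: [355.1, -321.5, 214.1]
ee_rot: [180.0, 0.0, 74.1]
force: [0.8, 0.2, 0.3]
gripper_width: 0.4
gripper_force: 0.0
side round 192 [[-106.0, 66.1, 30.1], [-105.1, 67.3, 33.9], [-90.5, 83.2, 61.9], [-79.3, 85.2, 89.5], [-78.0, 88.6, 92.0]]
side square 106 [[63.2, -105.8, 31.8], [65.9, -105.0, 38.7], [74.4, -96.4, 54.7], [84.9, -79.1, 82.2], [88.7, -78.4, 91.7]]
top round 74 [[-104.6, 70.1, 36.8], [-103.5, 71.4, 46.6], [-95.2, 79.2, 60.0], [-82.4, 85.4, 74.5], [-78.7, 88.1, 77.8]]
top square 56 [[69.3, -103.5, 36.9], [71.0, -102.7, 49.9], [77.5, -97.1, 57.0], [87.2, -89.5, 59.6], [88.8, -87.1, 60.3]]
```

```bash
python3 -m pendant '{"translation":[[31,9.5,0],[31,9.5,0],[31,9.5,0],[31,9.5,0],[31,9.5,0],[31,9.5,0],[31,9.5,0],[31,9.5,0]],"roll":[0,0,0,0,0,0,0,0],"hand":[255,255,255,255,255,255,255,255]}'
python3 -m pendant '{"translation":[[31,9.5,10],[31,9.5,12],[31,9.5,12],[31,9.5,12],[31,9.5,12],[31,9.5,12],[30.5,9,12],[30,9,10]],"roll":[0,0,0,0,0,0,0,0],"hand":[255,255,255,255,255,255,255,255]}'
python3 -c "
from h import *
m=np.load('m.npz');R,t=m['R'],m['t'];s=env.state();p=s['ee_pos']
print(s['ee_rot'])
f=env.grab_frame('side');g=env.grab_frame('top')
print(((p[:2]-t)@R),p,proj(f,p))
c=[cv2.resize(x['frame'][y:y+100,u:u+130,::-1],None,fx=5,fy=5,interpolation=cv2.INTER_CUBIC) for x,u,y in((f,255,140),)]
cv2.imwrite('pics/d.png',c[0])
"
```

```text
time_s: 3.5
ee_pos: [496.0, -104.3, 214.1]
ee_rot: [180.0, 0.0, 74.1]
force: [-0.2, -0.2, -1.1]
gripper_width: 0.6
gripper_force: 0.0
time_s: 4.17
ee_pos: [635.5, 112.3, 120.8]
ee_rot: [-180.0, 0.0, 74.2]
force: [0.8, 0.3, 0.1]
gripper_width: 0.1
gripper_force: 0.0
[-1.79974700e+02  4.56001434e-02  7.41529314e+01]
[-34.6385038   74.68732025] [635.46993831 112.28084386 120.79364121] [296.89592239 179.01250475]
```

View pics/d.png

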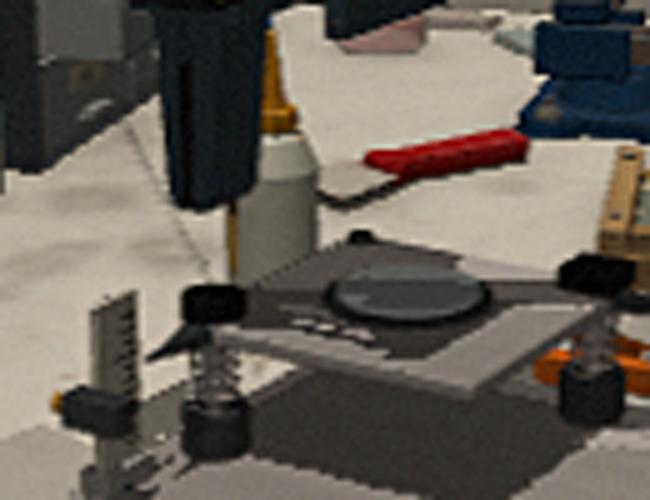

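The fingertips are centred over the round pad (pad at about (298, 200), fingertips at about (297, 181)). Next is a partial press.

```bash
cat > look.py <<'E'
import sys
from h import *
x,y=map(int,sys.argv[1:3]);n=sys.argv[3]
s=env.state();print(s['time_s'],s['ee_pos'].round(1),s['force'].round(1))
f=np.mean([env.grab_frame('side')['frame'].astype(float) for _ in range(3)],0).astype('uint8')
cv2.imwrite(f'pics/{n}.png',cv2.resize(f[y:y+40,x:x+40,::-1],None,fx=12,fy=12,interpolation=cv2.INTER_CUBIC))
E
python3 -m pendant '{"translation":[[0,0,10],[0,0,10],[0,0,8],[0,0,6],[0,0,4],[0,0,3],[0,0,2],[0,0,0]],"roll":[0,0,0,0,0,0,0,0],"hand":[255,255,255,255,255,255,255,255]}'
python3 look.py 262 195 e
```

```text
time_s: 4.93
ee_pos: [634.4, 110.9, 79.5]
ee_rot: [180.0, 0.1, 74.2]
force: [-3.0, -2.0, 5.0]
gripper_width: 0.4
gripper_force: 2.4
4.9333 [634.4 110.9  79.5] [-3. -2.  5.]
```

View pics/e.png

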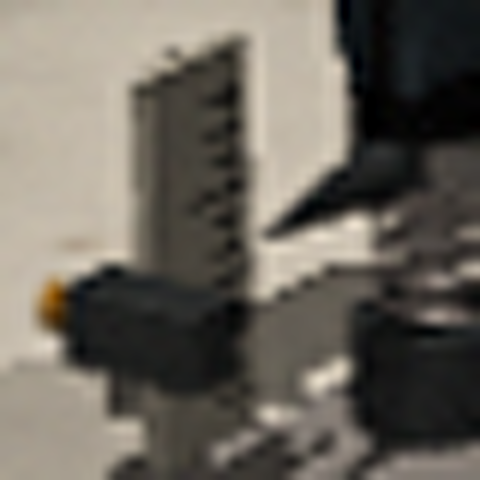

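Needle tip is at about (284.4, 214.6) and the mark at (282.4, 220.4), so it needs roughly 10 mm more at the tip.

```bash
python3 -m pendant '{"translation":[[0,0,1],[0,0,1],[0,0,1],[0,0,1],[0,0,1],[0,0,1],[0,0,0],[0,0,0]],"roll":[0,0,0,0,0,0,0,0],"hand":[255,255,255,255,255,255,255,255]}'
python3 look.py 262 195 f
```

```text
time_s: 5.75
ee_pos: [634.9, 111.3, 74.2]
ee_rot: [179.9, 0.0, 74.2]
force: [-2.7, -2.3, 6.9]
gripper_width: 0.7
gripper_force: 3.6
5.75 [634.9 111.3  74.2] [-2.7 -2.3  6.9]
```

View pics/f.png

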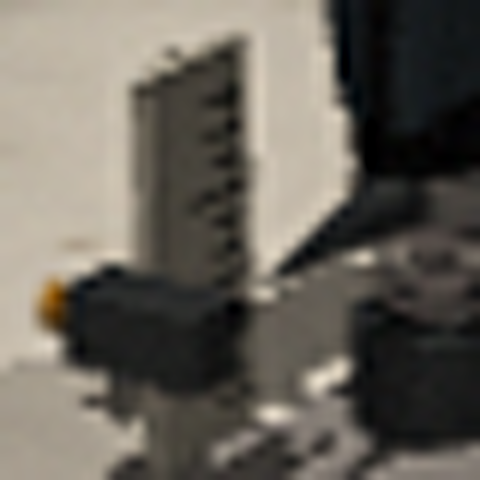

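Needle tip is now at about (284.9, 218.1). Level with the mark would be about row 219.7, so a little more, then hold.

```bash
python3 -m pendant '{"translation":[[0,0,0.5],[0,0,0.5],[0,0,0.4],[0,0,0],[0,0,0],[0,0,0],[0,0,0],[0,0,0]],"roll":[0,0,0,0,0,0,0,0],"hand":[255,255,255,255,255,255,255,255]}'
python3 look.py 262 195 g
python3 -c "
from h import *
m=np.load('m.npz');R,t=m['R'],m['t']
# depth-based estimates of needle and rider in the side view
f=env.grab_frame('side')
for u in range(279,292):
    print(u,[f'{int(f[\"frame\"][v,u].max())}' for v in range(212,227)])
for n,q in dict(tip=[-80,75],mark=[-84,75]).items():
    print(n,[(h,proj(f,np.r_[R@q+t,h]).round(1).tolist()) for h in (58,54,50)])
"
```

```text
time_s: 6.57
ee_pos: [634.9, 111.3, 73.0]
ee_rot: [179.9, 0.0, 74.2]
force: [-2.6, -2.6, 8.3]
gripper_width: 0.4
gripper_force: 3.9
6.5667 [634.9 111.3  73. ] [-2.6 -2.6  8.3]
279 ['75', '63', '78', '70', '59', '73', '60', '42', '43', '18', '21', '21', '25', '19', '21']
280 ['69', '31', '74', '55', '47', '67', '31', '52', '31', '16', '22', '23', '24', '20', '27']
281 ['53', '39', '57', '24', '68', '48', '43', '65', '7', '13', '19', '37', '33', '18', '39']
282 ['103', '114', '110', '98', '83', '69', '96', '102', '39', '40', '49', '71', '67', '60', '64']
283 ['190', '189', '188', '189', '163', '169', '167', '137', '91', '83', '96', '95', '91', '95', '92']
284 ['204', '203', '205', '206', '214', '214', '177', '92', '99', '101', '101', '103', '103', '105', '103']
285 ['200', '200', '202', '206', '193', '170', '51', '69', '104', '105', '97', '99', '102', '101', '100']
286 ['197', '200', '207', '185', '108', '44', '32', '106', '103', '99', '99', '98', '100', '97', '97']
287 ['201', '202', '189', '104', '34', '19', '65', '104', '104', '104', '96', '100', '95', '106', '156']
288 ['204', '187', '119', '25', '25', '31', '92', '104', '99', '99', '102', '97', '92', '114', '227']
289 ['191', '114', '32', '36', '23', '47', '111', '101', '100', '101', '105', '102', '104', '167', '212']
290 ['122', '30', '35', '25', '20', '76', '107', '102', '91', '95', '94', '86', '110', '202', '173']
291 ['28', '36', '32', '28', '71', '111', '105', '106', '58', '52', '42', '42', '51', '81', '39']
tip [(58, [283.5, 217.1]), (54, [283.6, 219.1]), (50, [283.6, 221.1])]
mark [(58, [282.2, 217.8]), (54, [282.3, 219.8]), (50, [282.3, 221.8])]
```

View pics/g.png

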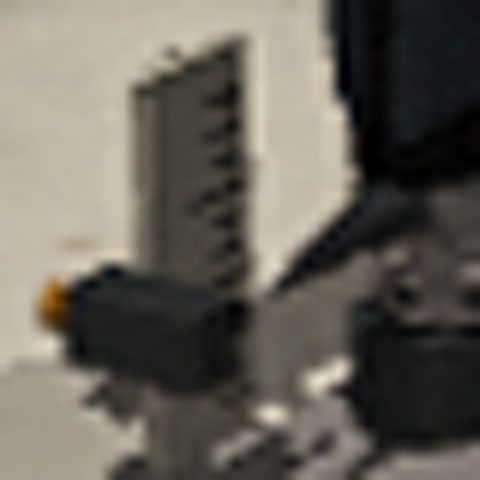

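Tip (284.5, 219.0) against the mark (282.2, 220.6) is close to level. I'll nudge 0.5 mm, hold, then release.

```bash
python3 -m pendant '{"translation":[[0,0,0.5],[0,0,0],[0,0,0],[0,0,0],[0,0,0],[0,0,0],[0,0,0],[0,0,0]],"roll":[0,0,0,0,0,0,0,0],"hand":[255,255,255,255,255,255,255,255]}'
python3 -m pendant '{"translation":[[0,0,0],[0,0,0],[0,0,0],[0,0,0],[0,0,0],[0,0,0],[0,0,0],[0,0,0]],"roll":[0,0,0,0,0,0,0,0],"hand":[255,255,255,255,255,255,255,255]}'
python3 -m pendant '{"translation":[[0,0,-1],[0,0,-2],[0,0,-3],[0,0,-4],[0,0,-6],[0,0,-10],[0,0,-12],[0,0,-12]],"roll":[0,0,0,0,0,0,0,0],"hand":[255,255,255,255,255,255,255,255]}'
python3 -m pendant '{"translation":[[0,0,-4],[0,0,0],[0,0,0],[0,0,0],[0,0,0],[0,0,0],[0,0,0],[0,0,0]],"roll":[0,0,0,0,0,0,0,0],"hand":[255,255,255,255,255,255,255,255]}'
python3 -c "
from h import *
m=np.load('m.npz');R,t=m['R'],m['t'];s=env.state();p=s['ee_pos'];f=env.grab_frame('top')
for l in('pad_square','mount','mirror'):print(l,[(r['rect'],r['score']) for r in env.recognise(f,l)[:1]])
y=np.radians(s['ee_rot'][2]);d=R@[75,-35]+t-p[:2]
print(p,s['ee_rot'],d@[np.cos(y),np.sin(y)],d@[np.sin(y),-np.cos(y)])
f=env.grab_frame('side');print([int(f['frame'][v,284].max()) for v in range(206,222)])"
```

```text
time_s: 7.43
ee_pos: [635.0, 111.3, 72.6]
ee_rot: [179.9, 0.0, 74.2]
force: [-2.3, -2.8, 8.4]
gripper_width: 0.5
gripper_force: 4.0
time_s: 8.1
ee_pos: [635.0, 111.3, 72.6]
ee_rot: [179.9, 0.0, 74.2]
force: [-2.3, -1.9, 8.2]
gripper_width: 0.4
gripper_force: 4.0
time_s: 8.77
ee_pos: [634.9, 112.2, 121.7]
ee_rot: [180.0, -0.1, 74.2]
force: [1.1, 0.7, -0.5]
gripper_width: 0.2
gripper_force: 0.0
time_s: 9.43
ee_pos: [634.6, 111.7, 124.7]
ee_rot: [-180.0, 0.0, 74.2]
force: [0.4, 0.6, -0.4]
gripper_width: 0.2
gripper_force: 0.0
pad_square []
mount [([326.8, 214.9, 94.4, 64.9], 0.91)]
mirror [([328.7, 216.2, 23.8, 26.8], 0.6)]
[634.5636348  111.67853848 124.6917845 ] [-1.79974527e+02  1.55974641e-02  7.41624209e+01] -108.73983017704612 -109.051609397439
[194, 198, 205, 208, 192, 72, 111, 210, 201, 207, 205, 204, 210, 210, 86, 97]
```

```bash
python3 -m pendant '{"translation":[[-13.6,-13.6,0],[-13.6,-13.6,0],[-13.6,-13.6,0],[-13.6,-13.6,0],[-13.6,-13.6,0],[-13.6,-13.6,0],[-13.6,-13.6,0],[-13.5,-13.8,0]],"roll":[0,0,0,0,0,0,0,0],"hand":[255,255,255,255,255,255,255,255]}'
python3 -m pendant '{"translation":[[0,0,12],[0,0,12],[0,0,8],[0,0,6],[0,0,4],[0,0,4],[0,0,3],[0,0,1]],"roll":[0,0,0,0,0,0,0,0],"hand":[255,255,255,255,255,255,255,255]}'
python3 look.py 370 185 i
```

```text
time_s: 10.35
ee_pos: [499.4, 36.5, 125.2]
ee_rot: [180.0, 0.0, 74.2]
force: [-0.0, 0.9, -0.1]
gripper_width: 0.6
gripper_force: 0.0
time_s: 11.02
ee_pos: [499.3, 37.1, 75.1]
ee_rot: [-179.9, 0.0, 74.2]
force: [-4.6, 1.1, 6.7]
gripper_width: 0.3
gripper_force: 3.6
11.0167 [499.3  37.1  75.1] [-4.6  1.1  6.7]
```

View pics/i.png

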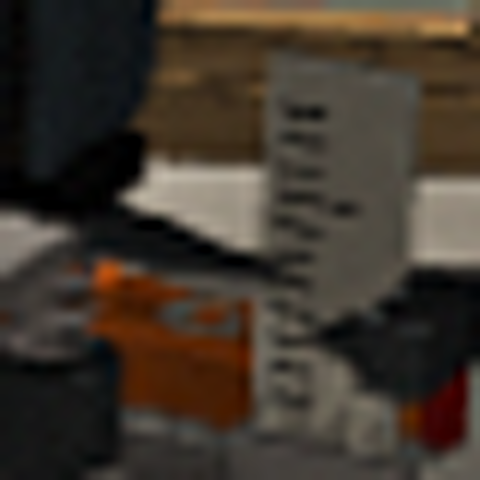

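Needle tip is at about (394, 207.7) and the mark at (396.5, 213.2). I'll press 3.5 mm more and measure numerically.

```bash
cat > num.py <<'E'
from h import *
s=env.state();print(s['time_s'],s['ee_pos'].round(1),s['force'].round(1))
f=np.mean([env.grab_frame('side')['frame'].astype(float).max(2) for _ in range(2)],0)
r=cv2.imread('pics/side0.png').astype(float).max(2)
print('now cols 384-400');
for v in range(198,219):print(v,f[v,382:400].astype(int),' rest ',r[v,386:400].astype(int))
E
python3 -m pendant '{"translation":[[0,0,1],[0,0,1],[0,0,1],[0,0,0.5],[0,0,0],[0,0,0],[0,0,0],[0,0,0]],"roll":[0,0,0,0,0,0,0,0],"hand":[255,255,255,255,255,255,255,255]}'
python3 num.py
```

```text
time_s: 11.83
ee_pos: [499.3, 37.2, 72.2]
ee_rot: [-179.9, 0.0, 74.2]
force: [-4.1, 1.0, 7.6]
gripper_width: 0.6
gripper_force: 4.0
11.8333 [499.3  37.2  72.2] [-4.1  1.   7.6]
now cols 384-400
198 [103 131  93 100  94  79  82  81  82  69  76  63  76  80  79  79  83  78]  rest  [ 93  82  78  75  76  68  91  80  92  83  88 102 100  99]
199 [149 189 183 178 175 173 171 171 174 153  99  66  62  43  49  77  80  78]  rest  [161 170 164 166 171 149 112  62  67  56  62  93 103  99]
200 [143 180 171 169 168 166 160 160 164 145  99  77  79  83  80  81  83  82]  rest  [ 48  50  94 145 157 136 113  83  92  99  79  93 100 100]
201 [165 169 164 162 161 157 157 159 163 140  97  50  33  35  51  74  75  78]  rest  [ 35  37  42  50 102  91  95  63  43  49  48  91  93  93]
202 [178 166 162 157 157 157 154 152 157 126  83  73  82  85  69  61  27  49]  rest  [ 26  20  24  23  32  37  62  68  73 103  83  72  30  60]
203 [166 159 157 160 158 157 155 155 158 127  74  38  48  69  82  84  87  82]  rest  [106  86  86  88  90  74  45  27  23  80 106  82  75  97]
204 [ 86 106 130 152 158 157 154 152 159 127  92
[... 1252 characters left out ...]
71  74  78  84  92  90  86 114 109 100  86 100  95  60  32  16]  rest  [123 143 166 178 185 119  87  94 100  99  88  58  37  16]
215 [ 78  77  73  71  66  64  73  76  84 113  75  39  61  70 105 101  84  42]  rest  [ 81  76  93 123 149 112  56  26  61  66  92  92  88  52]
216 [ 79  78  73  74  72  68  68  64  58  99  85  99  92  73 102 112 119  77]  rest  [ 85  82  82  80  65  73  75  74  81  73  97 102 113  72]
217 [ 78  75  73  73  69  70  72  69  60 101  85  72  92  82 100 105 107  81]  rest  [ 86  85  89  86  72  79  58  49  88  75  92 102 102  78]
218 [ 75  73  69  71  72  68  70  69  63  98  89  60  46  70 101 106 105 107]  rest  [ 82  84  83  87  74  74  61  58  51  45  89 101  99 102]
```

```bash
python3 -m pendant '{"translation":[[0,0,1],[0,0,1],[0,0,0.5],[0,0,0],[0,0,0],[0,0,0],[0,0,0],[0,0,0]],"roll":[0,0,0,0,0,0,0,0],"hand":[255,255,255,255,255,255,255,255]}'
python3 num.py | cut -c1-85
```

```text
time_s: 12.6
ee_pos: [499.3, 37.2, 69.8]
ee_rot: [-179.9, 0.0, 74.2]
force: [-5.4, 1.0, 8.1]
gripper_width: 0.2
gripper_force: 4.5
12.6 [499.3  37.2  69.8] [-5.4  1.   8.1]
now cols 384-400
198 [136 128  94 105  92  80  82  83  80  69  79  64  73  77  80  79  83  81]  rest  
199 [144 190 181 178 177 174 170 170 174 153 103  64  62  42  53  75  80  83]  rest  
200 [144 184 171 166 168 165 160 160 165 145  95  74  82  82  81  87  80  83]  rest  
201 [139 172 164 160 161 161 157 159 166 142  96  48  35  35  49  75  76  77]  rest  
202 [160 166 160 158 157 158 155 152 158 127  87  73  83  86  69  60  29  48]  rest  
203 [167 158 155 156 157 156 153 155 156 126  73  40  49  72  81  87  83  81]  rest  
204 [158 154 152 154 155 155 152 150 157 128  90  84  69  45  51  77  81  82]  rest  
205 [ 77 138 152 151 159 153 145 150 146 118  84  77  79  77  85  82  77  79]  rest  
206 [ 11  22  34  47 128 106  55 127  97  64  61  44  37  38  71  81  79  82]  rest  
207 [19 15 16 14 33 59 69 70 67 76 83 80 82 83 83 83 82 80]  rest  [142 146 139 140 1
208 [19 16 22 19 15 21 45 64 76 80 70 45 39 52 75 
[... 193 characters left out ...]
 122 154 137 1
211 [71 71 67 70 88 78 66 54 47 40 30 31 54 44 72 82 48 30]  rest  [125 152 116 127 1
212 [98 90 78 75 81 67 70 72 72 91 69 71 79 69 46 15  9  7]  rest  [159 133 100  75  
213 [91 95 92 96 91 92 83 79 65 84 88 54 38 50 35 17 14 15]  rest  [174 175 158 138 1
214 [ 75  74  70  74  82  86  91  92  90 112 108 100  83 102  80  56  30  18]  rest  
215 [ 80  76  77  69  65  68  71  80  82 113  75  42  62  74  77  92  85  39]  rest  
216 [ 78  78  73  74  71  69  68  68  56  98  89 102  91  76  83 110 118  79]  rest  
217 [ 79  75  71  73  72  69  70  68  59  98  87  69  89  83 100 108 110  78]  rest  
218 [ 74  72  69  73  70  70  70  71  58 100  92  61  39  66  99 104 107 107]  rest
```

```bash
python3 -m pendant '{"translation":[[0,0,0.6],[0,0,0],[0,0,0],[0,0,0],[0,0,0],[0,0,0],[0,0,0],[0,0,0]],"roll":[0,0,0,0,0,0,0,0],"hand":[255,255,255,255,255,255,255,255]}'
python3 -m pendant '{"translation":[[0,0,0],[0,0,0],[0,0,0],[0,0,0],[0,0,0],[0,0,0],[0,0,0],[0,0,0]],"roll":[0,0,0,0,0,0,0,0],"hand":[255,255,255,255,255,255,255,255]}'
python3 num.py | cut -c1-77 | sed -n '1p;10,20p'
```

```text
time_s: 13.37
ee_pos: [499.3, 37.2, 69.2]
ee_rot: [-179.9, 0.0, 74.2]
force: [-4.9, 0.3, 8.7]
gripper_width: 0.2
gripper_force: 4.5
time_s: 14.03
ee_pos: [499.3, 37.2, 69.2]
ee_rot: [-179.9, 0.0, 74.2]
force: [-4.7, 0.2, 7.8]
gripper_width: 0.8
gripper_force: 4.5
14.0333 [499.3  37.2  69.2] [-4.7  0.2  7.8]
205 [136 152 151 146 158 151 143 150 145 118  84  72  77  79  83  84  80  81]
206 [  5  85  84  57 129 103  55 124  98  61  63  45  38  36  73  84  79  78]
207 [17  9 14 38 61 68 70 67 67 76 77 79 79 81 84 80 78 78]  rest  [142 146 1
208 [19 25 21 15 19 44 66 77 73 81 69 47 37 49 76 82 81 80]  rest  [145 145 1
209 [23 19 16 17 18 16 20 44 74 82 81 83 88 69 77 81 83 82]  rest  [126 119 1
210 [37 38 30 25 27 26 15 18 20 48 38 45 75 76 84 86 81 79]  rest  [ 95 122 1
211 [71 71 69 59 69 62 45 37 29 24 28 32 58 43 74 80 47 32]  rest  [125 152 1
212 [98 90 77 75 82 72 72 73 75 76 53 52 75 67 46 17  9  7]  rest  [159 133 1
213 [92 92 92 97 94 90 84 79 69 87 91 49 35 49 36 20 14 17]  rest  [174 175 1
214 [ 76  74  73  74  79  88  91  95  88 111 111  83  76 105  79  56  34  18]
215 [ 78  74  72  72  69  67  71  78  85 113  76  33  61  73  79  92  83  37]
```

```bash
python3 -m pendant '{"translation":[[0,0,0.6],[0,0,0],[0,0,0],[0,0,0],[0,0,0],[0,0,0],[0,0,0],[0,0,0]],"roll":[0,0,0,0,0,0,0,0],"hand":[255,255,255,255,255,255,255,255]}'
python3 -m pendant '{"translation":[[0,0,0],[0,0,0],[0,0,0],[0,0,0],[0,0,0],[0,0,0],[0,0,0],[0,0,0]],"roll":[0,0,0,0,0,0,0,0],"hand":[255,255,255,255,255,255,255,255]}'
python3 -m pendant '{"translation":[[0,0,-1],[0,0,-2],[0,0,-3],[0,0,-4],[0,0,-6],[0,0,-10],[0,0,-15],[0,0,-20]],"roll":[0,0,0,0,0,0,0,0],"hand":[255,255,255,255,255,255,255,255]}'
python3 -m pendant '{"translation":[[0,0,-20],[0,0,-20],[0,0,0],[0,0,0],[0,0,0],[0,0,0],[0,0,0],[0,0,0]],"roll":[0,0,0,0,0,0,0,0],"hand":[255,255,255,255,255,255,255,255]}'
python3 num.py | cut -c1-77 | sed -n '1p;5,10p'
```

```text
time_s: 14.8
ee_pos: [499.3, 37.2, 68.6]
ee_rot: [-179.9, 0.0, 74.2]
force: [-4.7, -0.5, 8.5]
gripper_width: 0.1
gripper_force: 4.6
time_s: 15.47
ee_pos: [499.3, 37.2, 68.7]
ee_rot: [-179.9, 0.0, 74.2]
force: [-5.8, 1.4, 9.4]
gripper_width: 0.2
gripper_force: 4.6
time_s: 16.13
ee_pos: [499.8, 36.8, 128.9]
ee_rot: [-179.9, 0.0, 74.2]
force: [-0.2, 0.2, -0.6]
gripper_width: 0.4
gripper_force: 0.0
time_s: 16.8
ee_pos: [499.7, 36.8, 167.9]
ee_rot: [-179.9, 0.0, 74.2]
force: [-0.1, -0.4, 0.8]
gripper_width: 0.6
gripper_force: 0.0
16.8 [499.7  36.8 167.9] [-0.1 -0.4  0.8]
200 [ 37  39  41  38  37  43  97 147 167 144 117  84  99 108  84  97 105 104]
201 [ 23  24  25  28  31  41  38  46 107  94  97  65  40  49  50  91  96  98]
202 [ 30  33  32  36  34  28  30  29  31  36  55  70  75 105  90  76  30  62]
203 [127 131 131 131 102  79  84  84  58  59  50  32  20  87 109  88  83 101]
204 [155 152 157 110  61  69  73  73  73  78 103 114  93  47  65  76  98 102]
205 [150 146 154 112  72  69  70  72  66  77  97 102 104  77 101 108 103 103]
```

```bash
python3 -c "
from workcell import env
print(env.job_done())"
```

```text
the job is handed in; nothing more can be done
None
```

I pressed each corner to within about 2 mm of its mark by my image estimates, held it over a second and let it spring back; the job was handed in at about 17 s, and no verdict was returned.

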